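# Find the bowed box lid by rocking and set it aside

## Task

One of the three little wooden box lids on the stone slab is bowed underneath and rocks. Where they lie, gently press lids down with a fingertip at the near end and then at the far end, holding each for a moment, until you have found the one that tips both ways; then lay that one down in the cardboard tray, handle up and without dropping it, and leave the other two lids and everything else where they are.

Things in the scene. Friction and masses are not known exactly. Their poses are not given: they have to be found in the camera images.
- lid_a_grip (a point): One of three lids alike from above, loose on the slab: wooden board 120 (x) x 70 (y) x 12 mm, flat level top, with a bar handle 44 (x) x 14 (y) x 24 mm high on its middle. The point is the handle's centre, 24 mm above the lid's underside, 12 mm above the board's top; x runs along the lid and handle from its near end to its far end, z up. 0.09 to 0.19 kg.
- lid_b_grip (a point): Another of the three lids, same sizes and point. Any of the three may be the bowed one: it stands level on a flat 24 mm wide strip across its middle, its underside rising to 3.5 mm above the slab at both ends. The other two are flat underneath and cannot tip.
- lid_c_grip (a point): The last of the three lids, same sizes and point. Whichever is bowed tips 0.07 rad under less than 1 N pressed 50 mm from its middle, until that end meets the slab, and tips back when let go. More than 20 N on the slab spoils a lid.
- slab_top (a point): Polished stone slab, 260 (x) x 340 (y) x 20 mm high, on a fixed 8 mm rubber mat 10 mm wider all round; it stays in place but gives downward about 1 mm per 8 N of press. The three lids lie on it side by side along its y. The point is the centre of its flat top face, 28 mm above the table.
- tray_in (a point): Fixed shallow open cardboard tray, outside 180 (x) x 120 (y) x 30 mm high, walls and floor 4 mm; the point is the centre of its inner floor, x along its long side. Empty at the start; a lid lies in it with 26 mm to spare at each end and 21 mm at each side.
- felt_ring: Small dark ring, 28 mm across, 8 mm high, lying on the far margin of the slab; leave it. Origin at the centre of its underside.
- cap: White bottle cap, 22 mm across, 12 mm high, on the near margin of the slab; leave it. Origin at the centre of its underside.
- glue: White glue bottle, 44 mm across, 130 mm high, beyond the slab; leave it. Origin at the centre of its underside.
- tape: Roll of tape lying flat, 90 mm across, 20 mm high; leave it. Origin at the centre of its underside.
- scissors: Scissors lying right of the slab, about 165 mm long, 10 mm high; leave them.
- stick: Flat wooden stick, 110 x 12 x 4 mm, right of the slab and nearer the robot; leave it.
- brush_cup: White cup, 70 mm across, 90 mm high, beyond the tray; leave it. Origin at the centre of its underside.
Not all that is in view belongs to the job. Of the things shaped like the part that bears tray_in, the cardboard one is meant. Leave any red look-alike of the part that bears lid_a_grip alone.

How it is judged:
By the outcome, as a careful person would: the job done as asked, in the order asked, and still so for the second after the job is handed in, with the robot touching nothing.
It also fails if it takes over 72 s, if anything falls off the work surface, if the arm or the gripper's body presses on something with over 40 N, if the wrist force passes 120 N, or if a joint passes its speed limit or range.

## Robot

A 6-joint arm with a two-finger parallel gripper is mounted at the origin on the work surface. World frame = base frame: x ahead of the robot, y to its left, z up, the work surface at z = 0. Lengths are in mm, angles in rad, forces in N, time in s.
With the tool pointing down it reaches from about 400 to 925 mm from the base axis. Payload 12.5 kg.
Tool frame: the origin (TCP) lies midway between the tips of the shut fingers; the grasp point (between the pads) lies 19 mm behind it; z points along the fingers, y is the direction in which the jaws open and shut (so a half turn about z gives the same grasp; the last joint's range is limited). The gripper opens to 95 mm and grips with 3 to 60 N. Pads are 20 mm wide; open, the fingers measure 119 mm over their backs; the gripper's body (75 mm by 180 mm) begins 59 mm behind the grasp point.
Start: joints at [1.021, 0.491, 1.559, -0, 1.092, -0.106], TCP at [268.346, 564.48, 214.661] pointing down, gripper open.
Joint ranges: [-3.1, 3.1], [-0.84, 2.19], [0.05, 2.79], [-1.13, 4.28], [0.06, 2.93], [-2.69, 2.69]. Speed limits (rad/s): [2.22, 2.22, 2.79, 3.14, 3.14, 3.14].

## Interface

Orientations are given as [roll, pitch, yaw] about the fixed x, y, z axes, in that order (R = Rz(yaw) Ry(pitch) Rx(roll)).
In Python, from cell import env gives the robot as it stands.
- The arm moves only by the tool servo_tool, never from a script. Its argument "plan" is a list of rows, each a list of 7 numbers: the shift along the tool's x, y, z in m, then the turn, a rotation vector about the tool's x, y, z in degrees, then the opening in per cent of the stroke, from 0 (shut) to 100 (fully open). In form: [[dx, dy, dz, wx, wy, wz, jaw], ...]. A call has 1 to 8 rows; each row shifts and turns the pose as measured when the row begins, along the tool's axes as they then stand; what a row does not reach is not made up. A row lasts 1/12 s, in which the tool goes at most 41.7 mm and 7.16 degrees, less where a joint would pass 70% of its speed; a pose out of reach is approached as far as the arm can. A call is refused whole if a number of a shift passes 0.0417 or a number of a turn 7.16, either way. A call with a gripper value outside its range is refused whole. The fingers move at their own pace and stop on an object; the grip force is fixed at half the most. Time passes only in rows, so rows that do not move let the fingers close. It gives the time, the measured TCP pose, the force and the opening at its end, in the units of the state.
- env.state(): the state, without advancing time (a new reading comes with each control period).
- env.read_camera(name): name is "side" or "top"; returns a dict with "img" (480x640x3 uint8, blue, green, red), "intrinsics" (3x3 intrinsics, pixels), "R" (3x3) and "t" (3): a world point X has camera coordinates R X + t. Camera axes: x right, y down, z forward; pixel columns grow to the right and rows downward; lengths in mm; the calibration is good to about 2 mm. A picture is of the moment at which its call begins. There is no depth.
- env.job_done(): hands the job in, once; it reports no verdict.
The state is a dict: "t": time; "joints": joint angles; "qvel": joint speeds; "tau": joint torques, N m; "eef_pos": TCP position; "tcp_rot": TCP orientation; "ft_force": force on the tool from outside, world axes, zero at the start; "moment": the same for the moment, N m; "opening": opening from 0.0 (shut) to 1.0 (fully open).
Only numpy, scipy, OpenCV 4.12 (cv2) and the standard library are available. Lean on these libraries where they do the work, as an engineer would, in place of code of your own. Each camera call takes 0.05 s, during which the arm holds its last target. There are 200 camera calls.

## Working session

There is one attempt and no reset: what is moved stays moved. The work goes in short steps, Python scripts to look and compute and a tool call to move; the robot and the scene stay as the last step left them, time stands still between calls to the robot, and variables do not carry over. Pictures are saved under pics/ and viewed, about 8 in all and at most 12, crops included, and the job is handed in when it is done.

Besides the shell and the picture viewer there is one more tool, called after "Call:" by a JSON object that holds its "method" and its "body". servo_tool: Moves the arm, as the interface text tells. Its arguments: {"type":"object","properties":{"plan":{"type":"array","items":{"type":"array","items":{"type":"number"}}}},"required":["plan"]}

```bash
mkdir -p pics; ls; python3 - <<'E'
from cell import env
import cv2,numpy as np
s=env.state();print({k:np.round(v,3).tolist() for k,v in s.items()})
for n in("top","side"):
    c=env.read_camera(n);cv2.imwrite(f"pics/{n}0.png",c["img"]);print(n,c["intrinsics"],c["R"],c["t"])
E
```

```text
pics
{'t': 0.0, 'joints': [1.021, 0.492, 1.559, 0.0, 1.092, -0.106], 'qvel': [-0.001, -0.001, 0.001, -0.001, -0.001, 0.001], 'tau': [-0.002, -61.265, -25.818, 0.069, 0.048, -0.0], 'eef_pos': [268.213, 564.25, 214.071], 'tcp_rot': [-3.141, -0.0, 2.698], 'ft_force': [-0.064, -0.735, 0.534], 'moment': [-0.054, -0.011, 0.008], 'opening': 0.999}
top [[447.0021146    0.         326.31476024]
 [  0.         447.0021146  234.24634491]
 [  0.           0.           1.        ]] [[ 0.00403561 -0.9996296  -0.02691426]
 [-0.99651234 -0.00177683 -0.08342662]
 [ 0.08334789  0.02715707 -0.9961504 ]] [ -42.51357528  500.58744169 1245.68970609]
side [[570.9556242    0.         317.54617968]
 [  0.         570.9556242  238.79159334]
 [  0.           0.           1.        ]] [[ 0.81640971 -0.5771622  -0.01894691]
 [-0.42021363 -0.57125726 -0.70504302]
 [ 0.39610062  0.58356571 -0.70891139]] [-455.57367856  240.99166079 1197.7242827 ]
```

View pics/top0.png

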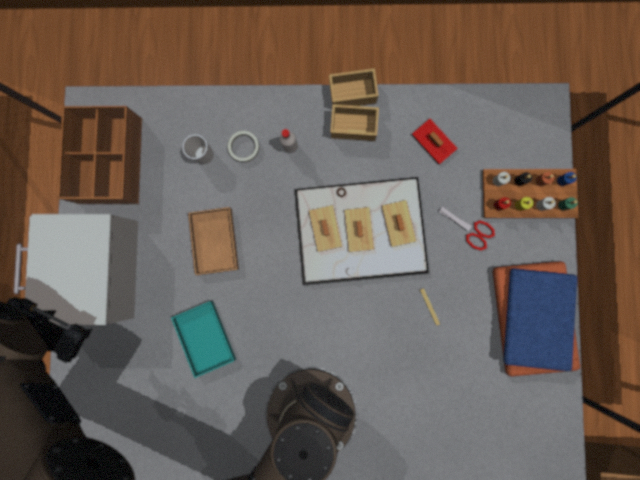

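View pics/side0.png

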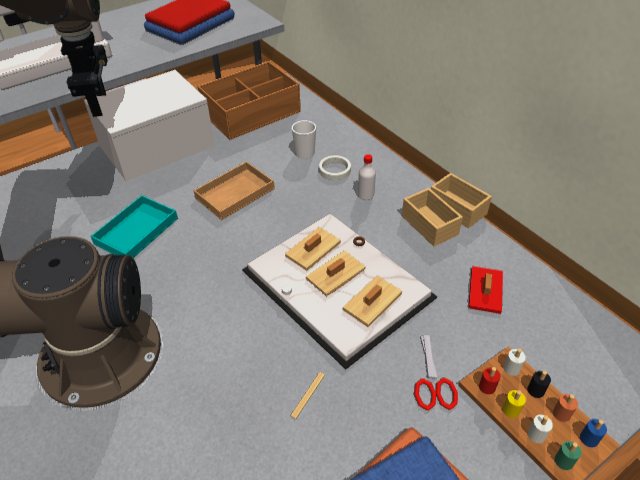

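Top view: lids at about (325,229), (359,231) and (399,223); the cap is at (348,271) and the ring at (341,192). Two things have the tray's shape: brown cardboard at (214,241) and teal at (204,338). The cardboard one is meant. The red lid look-alike at (434,141) is left alone. Next I measure, with an enlarged crop to confirm.

```bash
cat > h.py <<'E'
from cell import env
import cv2,numpy as np
def ray(c,uv,z):
    uv=np.atleast_2d(uv).astype(float);d=np.c_[uv,np.ones(len(uv))]@np.linalg.inv(c["intrinsics"]).T@c["R"]
    o=-c["R"].T@c["t"];return o[:2]+d[:,:2]*((z-o[2])/d[:,2])[:,None]
def proj(c,X):
    p=c["intrinsics"]@(c["R"]@np.asarray(X,float)+c["t"]);return p[:2]/p[2]
def rect(c,m,z,amin):
    "min-area rects of mask blobs cast to plane z: centre, long, short, long-axis yaw (deg, -90..90)"
    out=[]
    for k in cv2.findContours(m,cv2.RETR_EXTERNAL,cv2.CHAIN_APPROX_NONE)[0]:
        if cv2.contourArea(k)<amin: continue
        P=ray(c,k[:,0],z);b=cv2.boxPoints(cv2.minAreaRect(P.astype(np.float32)))
        e=[b[1]-b[0],b[2]-b[1]];e.sort(key=np.linalg.norm);l=e[1]
        a=np.degrees(np.arctan2(l[1],l[0]));a=(a+90)%180-90
        u=k[:,0].mean(0);out.append((u.round(),b.mean(0).round(1),round(float(np.linalg.norm(l)),1),round(float(np.linalg.norm(e[0])),1),round(float(a),1)))
    return out
E
python3 - <<'E'
from h import *
for n in("top","side"):
    c=env.read_camera(n);im=c["img"];hsv=cv2.cvtColor(im,cv2.COLOR_BGR2HSV)
    roi=np.zeros(im.shape[:2],np.uint8)
    x0,x1,y0,y1=(180,430,175,290) if n=="top" else (190,440,150,365)
    roi[y0:y1,x0:x1]=255
    for nm,u,v in [("lid",318,220),("lid2",351,240),("h",325,229),("tray",214,241),("slab",310,265)] if n=="top" else [("lid",300,255),("h",313,242),("tray",230,190),("slab",280,270)]:
        print(nm,hsv[v,u])
    if n=="top":
        cv2.imwrite("pics/c1.png",cv2.resize(im[170:300,180:440],None,fx=3,fy=3,interpolation=cv2.INTER_CUBIC))
    lid=cv2.inRange(hsv,(5,75,60),(30,255,255))&roi
    for r in rect(c,lid,40 if n=="top" else 40,60):print(n,"lid/tray@40",*r)
    h=cv2.inRange(hsv,(0,130,40),(14,255,190))&roi
    for r in rect(c,h,64,15):print(n,"handle@64",*r)
    for r in rect(c,h,30,300):print(n,"tray@30",*r)
E
```

```text
lid [ 19 108 154]
lid2 [ 21  98 174]
h [ 13 142 144]
tray [ 14 119 154]
slab [ 60   4 176]
top lid/tray@40 [359. 229.] [ 513.3 -131.8] 115.8 67.1 6.3
top lid/tray@40 [213. 241.] [480.5 277.3] 175.8 121.2 8.0
top lid/tray@40 [325. 228.] [516.4 -37.4] 116.2 67.5 12.6
top lid/tray@40 [398. 223.] [ 531.1 -241.9] 115.9 68.1 13.3
top handle@64 [359. 228.] [ 513.  -131.5] 36.7 12.5 7.0
top handle@64 [325. 227.] [516.5 -37.9] 39.4 10.4 12.7
top handle@64 [399. 222.] [ 530.4 -241.2] 39.8 15.4 15.3
lid [ 18 126 229]
h [ 13 173 124]
tray [ 15 140 200]
slab [ 17  10 228]
side lid/tray@40 [372. 300.] [ 529.3 -246.8] 125.7 72.7 13.1
side lid/tray@40 [335. 273.] [ 512.5 -137.4] 123.6 75.6 6.0
side lid/tray@40 [313. 248.] [515.2 -42.7] 125.4 76.0 12.8
side lid/tray@40 [234. 190.] [472.  256.9] 193.7 146.6 7.9
side lid/tray@40 [423. 191.] [854.8 -51. ] 378.8 121.8 54.7
side handle@64 [373. 294.] [ 524.8 -251. ] 54.9 19.7 14.5
side handle@64 [335. 267.] [ 508.  -141.3] 52.4 25.2 5.8
side handle@64 [359. 241.] [ 600.8 -107.3] 24.4 24.3 16.8
side handle@64 [312. 242.] [511.1 -47.6] 55.6 25.0 13.6
side handle@64 [228. 208.] [420.1 191.7] 96.6 74.6 6.8
side handle@64 [199. 195.] [375.8 262.4] 38.8 10.0 41.9
side handle@64 [212. 186.] [417.1 272.8] 77.5 39.3 8.6
side handle@64 [248. 176.] [508.4 236. ] 136.2 85.8 -80.7
side handle@64 [367. 160.] [809.6 119.9] 26.3 19.0 51.0
side handle@64 [420. 163.] [918.4  29.4] 171.0 54.9 89.9
side tray@30 [248. 176.] [526.7 274.1] 141.1 88.9 -80.7
side tray@30 [420. 163.] [951.5  60. ] 177.1 56.9 89.9
```

View pics/c1.png

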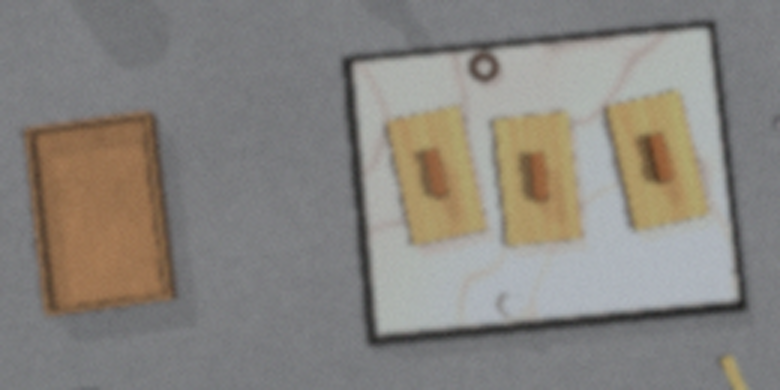

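The crop confirms three tan lids on the slab and the plain brown cardboard tray to the left, at full-image (214,241). Measured sizes fit (116x67 for each lid, 176x121 for the tray). Moving to above the near end of the left lid (A).

```bash
cat > plan.py <<'E'
import sys,numpy as np
from cell import env
# usage: plan.py x y z yawdeg n : prints n equal rows (tool axes) to the target from the present pose
x,y,z,yaw=map(float,sys.argv[1:5]);n=int(sys.argv[5])
s=env.state();p=np.array(s["eef_pos"]);y0=s["tcp_rot"][2]
dy=(np.radians(yaw)-y0+np.pi)%(2*np.pi)-np.pi;d=(np.array([x,y,z])-p)/n
print("t",round(s["t"],2),"pos",p.round(1),"rot",np.degrees(s["tcp_rot"]).round(1),"F",np.round(s["ft_force"],1))
for i in range(n):
    a=y0+dy*i/n;c,q=np.cos(a),np.sin(a)
    print(np.round([(d[0]*c+d[1]*q)/1e3,(d[0]*q-d[1]*c)/1e3,-d[2]/1e3,0,0,-np.degrees(dy)/n],4).tolist())
E
python3 plan.py 467.6 -48.9 150 192.6 20
```

```text
t 0.2 pos [268.3 564.4 214.3] rot [-180.    -0.   154.6] F [-0.6  0.2  0.5]
[-0.0222, -0.0234, 0.0032, 0.0, 0.0, -1.9014]
[-0.0214, -0.0241, 0.0032, 0.0, 0.0, -1.9014]
[-0.0206, -0.0248, 0.0032, 0.0, 0.0, -1.9014]
[-0.0197, -0.0255, 0.0032, 0.0, 0.0, -1.9014]
[-0.0189, -0.0261, 0.0032, 0.0, 0.0, -1.9014]
[-0.018, -0.0268, 0.0032, 0.0, 0.0, -1.9014]
[-0.0171, -0.0273, 0.0032, 0.0, 0.0, -1.9014]
[-0.0162, -0.0279, 0.0032, 0.0, 0.0, -1.9014]
[-0.0152, -0.0284, 0.0032, 0.0, 0.0, -1.9014]
[-0.0143, -0.0289, 0.0032, 0.0, 0.0, -1.9014]
[-0.0133, -0.0294, 0.0032, 0.0, 0.0, -1.9014]
[-0.0123, -0.0298, 0.0032, 0.0, 0.0, -1.9014]
[-0.0114, -0.0302, 0.0032, 0.0, 0.0, -1.9014]
[-0.0103, -0.0305, 0.0032, 0.0, 0.0, -1.9014]
[-0.0093, -0.0309, 0.0032, 0.0, 0.0, -1.9014]
[-0.0083, -0.0312, 0.0032, 0.0, 0.0, -1.9014]
[-0.0073, -0.0314, 0.0032, 0.0, 0.0, -1.9014]
[-0.0062, -0.0316, 0.0032, 0.0, 0.0, -1.9014]
[-0.0052, -0.0318, 0.0032, 0.0, 0.0, -1.9014]
[-0.0041, -0.032, 0.0032, 0.0, 0.0, -1.9014]
```

Call:
{"method": "servo_tool", "body": {"plan": [[-0.022,-0.023,0.002,0,0,-1.9,0],[-0.021,-0.024,0.002,0,0,-1.9,0],[-0.021,-0.025,0.002,0,0,-1.9,0],[-0.02,-0.0255,0.002,0,0,-1.9,0],[-0.019,-0.026,0.002,0,0,-1.9,0],[-0.018,-0.027,0.002,0,0,-1.9,0],[-0.017,-0.027,0.002,0,0,-1.9,0],[-0.016,-0.028,0.002,0,0,-1.9,0]]}}

```text
t: 0.87
eef_pos: [349.3, 314.6, 195.9]
tcp_rot: [3.141, -0.001, 2.982]
ft_force: [0.8, 0.0, 1.4]
opening: 0.496
```

Call:
{"method": "servo_tool", "body": {"plan": [[-0.015,-0.028,0.003,0,0,-1.9,0],[-0.014,-0.029,0.003,0,0,-1.9,0],[-0.013,-0.029,0.003,0,0,-1.9,0],[-0.012,-0.03,0.003,0,0,-1.9,0],[-0.011,-0.03,0.003,0,0,-1.9,0],[-0.01,-0.03,0.003,0,0,-1.9,0],[-0.009,-0.03,0.003,0,0,-1.9,0],[-0.008,-0.03,0.003,0,0,-1.9,0]]}}

```text
t: 1.53
eef_pos: [434.2, 62.2, 171.7]
tcp_rot: [3.141, 0.002, -3.021]
ft_force: [0.7, 0.1, -0.4]
opening: 0.008
```

```bash
python3 plan.py 467.6 -48.9 70 192.6 8
```

```text
t 1.53 pos [434.2  62.2 171.7] rot [ 1.800e+02  1.000e-01 -1.731e+02] F [ 0.7  0.1 -0.4]
[-0.0025, -0.0143, 0.0127, 0.0, 0.0, -0.7087]
[-0.0023, -0.0143, 0.0127, 0.0, 0.0, -0.7087]
[-0.0021, -0.0143, 0.0127, 0.0, 0.0, -0.7087]
[-0.0019, -0.0144, 0.0127, 0.0, 0.0, -0.7087]
[-0.0018, -0.0144, 0.0127, 0.0, 0.0, -0.7087]
[-0.0016, -0.0144, 0.0127, 0.0, 0.0, -0.7087]
[-0.0014, -0.0144, 0.0127, 0.0, 0.0, -0.7087]
[-0.0012, -0.0144, 0.0127, 0.0, 0.0, -0.7087]
```

Tracking is accurate. Approaching above the near end of A.

Call:
{"method": "servo_tool", "body": {"plan": [[-0.003,-0.0165,0.014,0,0,-0.8,0],[-0.003,-0.0165,0.014,0,0,-0.8,0],[-0.0025,-0.0165,0.014,0,0,-0.8,0],[-0.002,-0.0165,0.014,0,0,-0.8,0],[-0.002,-0.0165,0.014,0,0,-0.8,0],[-0.0015,-0.0165,0.014,0,0,-0.8,0],[-0.0015,-0.0165,0.014,0,0,-0.8,0],[0,0,0,0,0,0,0]]}}

```text
t: 2.2
eef_pos: [472.5, -60.7, 69.9]
tcp_rot: [-3.14, 0.006, -2.922]
ft_force: [0.4, -0.4, -0.4]
opening: 0.003
```

```bash
python3 plan.py 467.6 -48.9 45 192.6 4; python3 -c "
from h import *
s=env.state()['eef_pos']
for n in('top','side'):
  c=env.read_camera(n);u,v=map(int,proj(c,[500,-60,50]));print(proj(c,s)-[u-75,v-60])
  cv2.imwrite(f'pics/a_{n}.png',cv2.resize(c['img'][v-60:v+60,u-75:u+75],None,fx=4,fy=4,interpolation=2))
a=cv2.imread('pics/a_top.png');b=cv2.imread('pics/a_side.png');m=np.hstack([a,b]);cv2.imwrite('pics/a.png',cv2.resize(m,(800,320)))
"
```

```text
t 2.2 pos [472.5 -60.7  69.9] rot [-179.9    0.4 -167.4] F [ 0.4 -0.4 -0.4]
[0.0006, 0.0031, 0.0062, 0.0, 0.0, -0.0031]
[0.0006, 0.0031, 0.0062, 0.0, 0.0, -0.0031]
[0.0006, 0.0031, 0.0062, 0.0, 0.0, -0.0031]
[0.0006, 0.0031, 0.0062, 0.0, 0.0, -0.0031]
[76.01578455 70.07705396]
[65.69982041 60.01995452]
```

View pics/a.png

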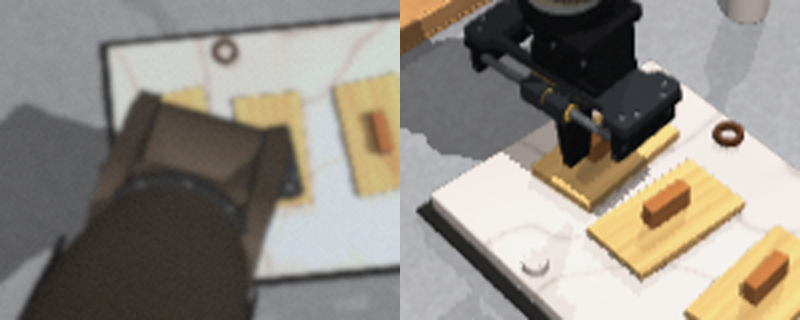

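The side crop (right half, tip about (572,165)) shows the fingertip above A's near half, about 12 mm right of where I want it. Correcting and descending to z≈45.

Call:
{"method": "servo_tool", "body": {"plan": [[0.001,0.005,0,0,0,0,0],[0.001,0.005,0.004,0,0,0,0],[0,0.002,0.006,0,0,0,0],[0,0,0.006,0,0,0,0],[0,0,0.005,0,0,0,0],[0,0,0.002,0,0,0,0],[0,0,0,0,0,0,0],[0,0,0,0,0,0,0]]}}

```text
t: 2.97
eef_pos: [466.9, -42.6, 49.0]
tcp_rot: [-3.139, 0.01, -2.919]
ft_force: [-1.4, 0.9, -0.5]
opening: 0.003
```

```bash
python3 plan.py 467.6 -48.9 41 192.6 2
```

```text
t 2.97 pos [466.9 -42.6  49. ] rot [-179.9    0.6 -167.2] F [-1.4  0.9 -0.5]
[0.0004, -0.0031, 0.004, 0.0, 0.0, 0.078]
[0.0003, -0.0031, 0.004, 0.0, 0.0, 0.078]
```

Call:
{"method": "servo_tool", "body": {"plan": [[0,-0.002,0.002,0,0,0,0],[0,-0.002,0.002,0,0,0,0],[0,0,0.001,0,0,0,0],[0,0,0,0,0,0,0],[0,0,0,0,0,0,0]]}}

```text
t: 3.38
eef_pos: [468.3, -47.4, 43.6]
tcp_rot: [-3.139, 0.01, -2.92]
ft_force: [-0.3, 0.3, 0.7]
opening: 0.003
```

Call:
{"method": "servo_tool", "body": {"plan": [[0,0,0.001,0,0,0,0],[0,0,0.001,0,0,0,0],[0,0,0.001,0,0,0,0],[0,0,0,0,0,0,0]]}}

```text
t: 3.72
eef_pos: [468.4, -47.6, 40.5]
tcp_rot: [-3.139, 0.011, -2.92]
ft_force: [-0.7, -0.3, 0.8]
opening: 0.004
```

Call:
{"method": "servo_tool", "body": {"plan": [[0,0,0.0007,0,0,0,0],[0,0,0.0007,0,0,0,0],[0,0,0,0,0,0,0]]}}

```text
t: 3.97
eef_pos: [468.5, -47.6, 39.6]
tcp_rot: [-3.138, 0.011, -2.92]
ft_force: [-0.7, 0.1, 6.4]
opening: 0.003
```

6 N at z 39.6, right at the nominal top, so A's near end is stiff and does not tip. Hold briefly, then lift and move to B's near end.

Call:
{"method": "servo_tool", "body": {"plan": [[0,0,0,0,0,0,0],[0,0,0,0,0,0,0],[0,0,0,0,0,0,0],[0,0,0,0,0,0,0],[0,0,-0.003,0,0,0,0],[0,0,-0.01,0,0,0,0],[0,0,-0.01,0,0,0,0],[0,0,0,0,0,0,0]]}}

```text
t: 4.63
eef_pos: [467.9, -47.4, 63.5]
tcp_rot: [-3.139, 0.01, -2.92]
ft_force: [0.5, -0.2, 0.6]
opening: 0.002
```

```bash
python3 plan.py 463.6 -138.5 62 186.3 6
```

```text
t 4.63 pos [467.9 -47.4  63.5] rot [-179.8    0.6 -167.3] F [ 0.5 -0.2  0.6]
[0.004, -0.0146, 0.0002, 0.0, 0.0, 1.0699]
[0.0038, -0.0147, 0.0002, 0.0, 0.0, 1.0699]
[0.0035, -0.0148, 0.0002, 0.0, 0.0, 1.0699]
[0.0032, -0.0149, 0.0002, 0.0, 0.0, 1.0699]
[0.0029, -0.0149, 0.0002, 0.0, 0.0, 1.0699]
[0.0027, -0.015, 0.0002, 0.0, 0.0, 1.0699]
```

Call:
{"method": "servo_tool", "body": {"plan": [[0.004,-0.0145,0,0,-0.3,1.07,0],[0.004,-0.0145,0,0,-0.3,1.07,0],[0.0035,-0.0145,0,0,0,1.07,0],[0.003,-0.0145,0,0,0,1.07,0],[0.003,-0.012,0,0,0,1.0,0],[0.002,-0.006,0,0,0,1.0,0],[0,-0.003,0,0,0,0,0],[0,0,0,0,0,0,0]]}}

```text
t: 5.3
eef_pos: [462.6, -131.3, 61.6]
tcp_rot: [-3.141, 0.022, -3.033]
ft_force: [0.9, 0.9, -0.5]
opening: 0.003
```

```bash
python3 plan.py 463.6 -138.5 43 186.3 4
```

```text
t 5.3 pos [ 462.6 -131.3   61.6] rot [-180.     1.3 -173.8] F [ 0.9  0.9 -0.5]
[-0.0001, -0.0018, 0.0047, 0.0, 0.0, -0.0177]
[-0.0001, -0.0018, 0.0047, 0.0, 0.0, -0.0177]
[-0.0001, -0.0018, 0.0047, 0.0, 0.0, -0.0177]
[-0.0001, -0.0018, 0.0047, 0.0, 0.0, -0.0177]
```

Call:
{"method": "servo_tool", "body": {"plan": [[0,-0.002,0.004,0,0.6,0,0],[0,-0.002,0.005,0,0.6,0,0],[0,-0.002,0.005,0,0,0,0],[0,-0.001,0.004,0,0,0,0],[0,0,0,0,0,0,0],[0,0,0,0,0,0,0]]}}

```text
t: 5.8
eef_pos: [463.5, -136.8, 40.9]
tcp_rot: [3.141, -0.003, -3.029]
ft_force: [0.4, 0.2, 1.0]
opening: 0.005
```

Call:
{"method": "servo_tool", "body": {"plan": [[0,0,0.001,0,0,0,0],[0,0,0.001,0,0,0,0],[0,0,0,0,0,0,0]]}}

```text
t: 6.05
eef_pos: [463.5, -136.5, 38.7]
tcp_rot: [3.141, -0.003, -3.029]
ft_force: [0.1, 0.4, 0.7]
opening: 0.0
```

At z 38.7 there is almost no force, so B may be tipping. Pressing on gently until it meets the slab.

Call:
{"method": "servo_tool", "body": {"plan": [[0,0,0.0008,0,0,0,0],[0,0,0.0008,0,0,0,0],[0,0,0,0,0,0,0]]}}

```text
t: 6.3
eef_pos: [463.5, -136.5, 37.7]
tcp_rot: [-3.141, -0.002, -3.029]
ft_force: [-1.1, 0.4, 4.9]
opening: 0.005
```

Call:
{"method": "servo_tool", "body": {"plan": [[0,0,0.0007,0,0,0,0],[0,0,0,0,0,0,0]]}}

```text
t: 6.47
eef_pos: [463.5, -136.5, 37.6]
tcp_rot: [-3.141, -0.002, -3.029]
ft_force: [-1.6, 0.5, 5.0]
opening: 0.004
```

```bash
python3 -c "
from h import *
c=env.read_camera('side');u,v=map(int,proj(c,[510,-132,45]))
cv2.imwrite('pics/b.png',cv2.resize(c['img'][v-50:v+50,u-66:u+67],None,fx=6,fy=6,interpolation=2))
p=cv2.imread('pics/side0.png');d=cv2.absdiff(p,c['img']).max(2)
for e in(60,-60):
  r=np.radians(6.3);q=[513.3+e*np.cos(r)+35*np.sin(r),-133+e*np.sin(r)-35*np.cos(r)]
  a=proj(c,q+[40]);print(e,a,[d[int(a[1])+k,int(a[0])] for k in range(-5,6)])
"
```

```text
60 [364.66629244 266.16627398] [np.uint8(30), np.uint8(30), np.uint8(30), np.uint8(22), np.uint8(29), np.uint8(29), np.uint8(8), np.uint8(117), np.uint8(111), np.uint8(53), np.uint8(50)]
-60 [325.69322907 293.72457545] [np.uint8(59), np.uint8(62), np.uint8(61), np.uint8(54), np.uint8(34), np.uint8(31), np.uint8(32), np.uint8(36), np.uint8(87), np.uint8(73), np.uint8(69)]
```

View pics/b.png

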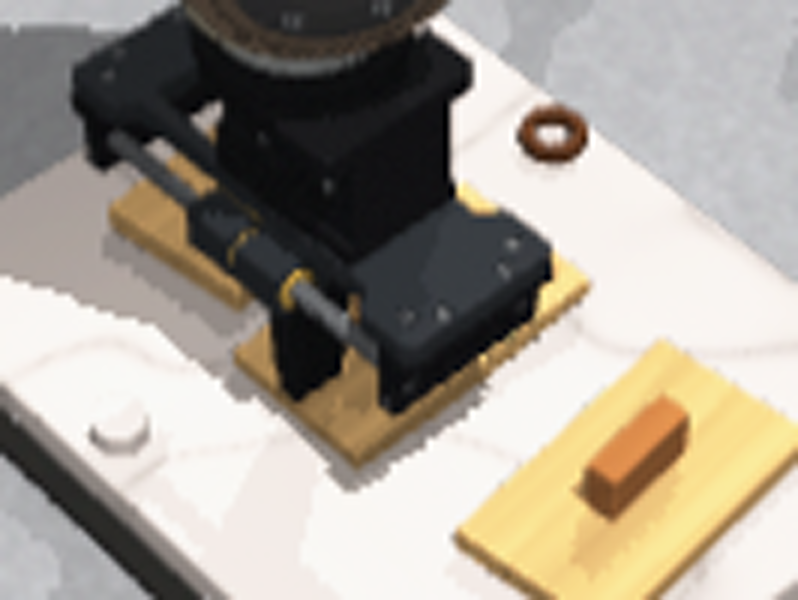

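Call:
{"method": "servo_tool", "body": {"plan": [[0,0,0,0,0,0,0],[0,0,0,0,0,0,0],[0,0,0,0,0,0,0],[0,0,-0.002,0,0,0,0],[0,0,-0.01,0,0,0,0],[0,0,-0.015,0,0,0,0],[0,0,-0.015,0,0,0,0],[0,0,0,0,0,0,0]]}}

```text
t: 7.18
eef_pos: [463.3, -136.4, 82.6]
tcp_rot: [3.141, -0.003, -3.029]
ft_force: [0.6, 0.1, 0.0]
opening: 0.005
```

```bash
python3 plan.py 563 -126.5 80 186.3 5
```

```text
t 7.18 pos [ 463.3 -136.4   82.6] rot [ 1.800e+02 -1.000e-01 -1.735e+02] F [0.6 0.1 0. ]
[-0.02, -0.0003, 0.0005, 0.0, 0.0, 0.0312]
[-0.02, -0.0003, 0.0005, 0.0, 0.0, 0.0312]
[-0.02, -0.0003, 0.0005, 0.0, 0.0, 0.0312]
[-0.02, -0.0003, 0.0005, 0.0, 0.0, 0.0312]
[-0.02, -0.0002, 0.0005, 0.0, 0.0, 0.0312]
```

The crop shows the tip (about (305,385)) on B's near end; the tilt is too small to judge by eye. Now the far end.

Call:
{"method": "servo_tool", "body": {"plan": [[-0.02,0,0,0,0,0,0],[-0.02,0,0,0,0,0,0],[-0.02,0,0,0,0,0,0],[-0.02,0,0,0,0,0,0],[-0.015,0,0,0,0,0,0],[-0.005,0,0,0,0,0,0],[0,0,0,0,0,0,0],[0,0,0,0,0,0,0]]}}

```text
t: 7.85
eef_pos: [565.7, -124.3, 84.1]
tcp_rot: [-3.141, -0.001, -3.03]
ft_force: [-0.4, 0.0, 0.3]
opening: 0.008
```

```bash
python3 plan.py 563 -126.5 43 186.3 5
```

```text
t 7.85 pos [ 565.7 -124.3   84.1] rot [-1.800e+02 -1.000e-01 -1.736e+02] F [-0.4  0.   0.3]
[0.0006, -0.0004, 0.0082, 0.0, 0.0, 0.0229]
[0.0006, -0.0004, 0.0082, 0.0, 0.0, 0.0229]
[0.0006, -0.0004, 0.0082, 0.0, 0.0, 0.0229]
[0.0006, -0.0004, 0.0082, 0.0, 0.0, 0.0229]
[0.0006, -0.0004, 0.0082, 0.0, 0.0, 0.0229]
```

Call:
{"method": "servo_tool", "body": {"plan": [[0.001,-0.001,0.008,0,0,0,0],[0.001,0,0.01,0,0,0,0],[0.0005,0,0.01,0,0,0,0],[0,0,0.008,0,0,0,0],[0,0,0.003,0,0,0,0],[0,0,0.001,0,0,0,0],[0,0,0,0,0,0,0],[0,0,0,0,0,0,0]]}}

```text
t: 8.52
eef_pos: [559.1, -126.1, 38.7]
tcp_rot: [3.14, -0.005, -3.032]
ft_force: [-0.1, 0.7, 0.6]
opening: 0.004
```

Call:
{"method": "servo_tool", "body": {"plan": [[0,0,0.0007,0,0,0,0],[0,0,0.0005,0,0,0,0],[0,0,0,0,0,0,0]]}}

```text
t: 8.77
eef_pos: [559.2, -126.1, 38.3]
tcp_rot: [3.141, -0.004, -3.031]
ft_force: [0.1, -0.2, 0.9]
opening: 0.007
```

Call:
{"method": "servo_tool", "body": {"plan": [[0,0,0.0005,0,0,0,0],[0,0,0,0,0,0,0],[0,0,0,0,0,0,0],[0,0,0,0,0,0,0]]}}

```text
t: 9.1
eef_pos: [559.2, -126.1, 38.5]
tcp_rot: [3.141, -0.004, -3.031]
ft_force: [-0.7, -0.2, 0.8]
opening: 0.005
```

Call:
{"method": "servo_tool", "body": {"plan": [[0,0,0.001,0,0,0,0],[0,0,0,0,0,0,0]]}}

```text
t: 9.27
eef_pos: [559.3, -126.1, 37.8]
tcp_rot: [3.141, -0.004, -3.031]
ft_force: [-1.1, 1.4, 5.0]
opening: 0.005
```

Call:
{"method": "servo_tool", "body": {"plan": [[0,0,0.0007,0,0,0,0],[0,0,0,0,0,0,0],[0,0,0,0,0,0,0]]}}

```text
t: 9.52
eef_pos: [559.3, -126.1, 37.9]
tcp_rot: [3.141, -0.003, -3.031]
ft_force: [-1.8, 0.5, 5.1]
opening: 0.002
```

```bash
cat > corner.py <<'E'
from h import *
c=env.read_camera('side');p=cv2.imread('pics/side0.png')
for nm,im in(("start",p),("now",c["img"])):
    h=cv2.cvtColor(im,cv2.COLOR_BGR2HSV);m=cv2.inRange(h,(5,75,50),(30,255,255));o=[]
    for k,w in(("B",(300,345,278,305)),("C",(340,365,300,335))):
        r=m[w[2]:w[3],w[0]:w[1]];cols=[(np.flatnonzero(r[:,i]).max()+w[2]) if r[:,i].any() else 0 for i in range(r.shape[1])]
        o.append((k,[int(x) for x in cols]))
    print(nm,*o)
E
python3 corner.py
```

```text
start ('B', [0, 0, 0, 0, 0, 0, 278, 279, 280, 281, 281, 282, 283, 284, 285, 286, 287, 287, 288, 289, 290, 290, 292, 293, 293, 294, 295, 294, 294, 293, 293, 292, 292, 291, 290, 290, 289, 288, 287, 287, 286, 285, 285, 284, 283]) ('C', [0, 0, 0, 309, 310, 311, 311, 312, 313, 313, 314, 315, 315, 316, 317, 318, 318, 319, 320, 320, 321, 322, 322, 323, 324])
now ('B', [0, 0, 0, 0, 0, 0, 0, 0, 278, 279, 280, 281, 282, 282, 283, 284, 285, 286, 287, 288, 288, 289, 290, 291, 292, 293, 294, 294, 293, 292, 292, 291, 291, 290, 290, 289, 288, 288, 287, 287, 286, 285, 285, 284, 283]) ('C', [0, 0, 0, 309, 310, 311, 312, 312, 313, 314, 314, 315, 316, 316, 317, 318, 318, 319, 320, 320, 321, 322, 322, 323, 324])
```

Call:
{"method": "servo_tool", "body": {"plan": [[0,0,0,0,0,0,0],[0,0,0,0,0,0,0],[0,0,-0.002,0,0,0,0],[0,0,-0.01,0,0,0,0],[0,0,-0.015,0,0,0,0],[0,0,-0.018,0,0,0,0],[0,0,-0.01,0,0,0,0],[0,0,0,0,0,0,0]]}}

```text
t: 10.23
eef_pos: [559.6, -126.1, 96.1]
tcp_rot: [3.141, -0.004, -3.031]
ft_force: [1.2, -0.0, 0.4]
opening: 0.001
```

```bash
python3 corner.py|tail -1; python3 plan.py 513.3 -132.5 95 186.3 4
```

```text
now ('B', [0, 0, 0, 0, 0, 0, 278, 279, 280, 281, 281, 282, 283, 284, 285, 286, 287, 287, 288, 289, 290, 290, 292, 293, 293, 294, 295, 294, 294, 294, 293, 292, 292, 291, 290, 290, 289, 288, 287, 287, 286, 285, 285, 284, 283]) ('C', [0, 0, 0, 309, 310, 311, 311, 312, 313, 313, 314, 315, 315, 316, 317, 318, 318, 319, 320, 320, 321, 322, 322, 323, 324])
t 10.28 pos [ 559.5 -126.1   95.3] rot [ 179.9   -0.2 -173.7] F [ 0.4 -0.6 -0.1]
[0.0116, -0.0003, 0.0001, 0.0, 0.0, 0.0081]
[0.0116, -0.0003, 0.0001, 0.0, 0.0, 0.0081]
[0.0116, -0.0003, 0.0001, 0.0, 0.0, 0.0081]
[0.0116, -0.0003, 0.0001, 0.0, 0.0, 0.0081]
```

Confirmed by camera: B's near corner rose about 1 px while its far end was pressed, then returned exactly. B is the bowed lid. Moving over its handle, jaws to about 42 %.

Call:
{"method": "servo_tool", "body": {"plan": [[0.013,0,0,0,0,0,42],[0.013,0,0,0,0,0,42],[0.012,0,0,0,0,0,42],[0.006,0,0,0,0,0,42],[0,0,0,0,0,0,42],[0,0,0,0,0,0,42]]}}

```text
t: 10.78
eef_pos: [513.7, -130.7, 92.7]
tcp_rot: [3.14, -0.006, -3.031]
ft_force: [-1.1, -0.3, 0.6]
opening: 0.369
```

```bash
python3 plan.py 513.3 -132.3 44 186.5 5
```

```text
t 10.78 pos [ 513.7 -130.7   92.7] rot [ 179.9   -0.3 -173.7] F [-1.1 -0.3  0.6]
[0.0001, -0.0003, 0.0097, 0.0, 0.0, -0.032]
[0.0001, -0.0003, 0.0097, 0.0, 0.0, -0.032]
[0.0001, -0.0003, 0.0097, 0.0, 0.0, -0.032]
[0.0001, -0.0003, 0.0097, 0.0, 0.0, -0.032]
[0.0001, -0.0003, 0.0097, 0.0, 0.0, -0.032]
```

Call:
{"method": "servo_tool", "body": {"plan": [[0,-0.001,0.008,0,0.3,0,42],[0,0,0.01,0,0,0,42],[0,0,0.01,0,0,0,42],[0,0,0.008,0,0,0,42],[0,0,0.005,0,0,0,42],[0,0,0.002,0,0,0,42],[0,0,0,0,0,0,42],[0,0,0,0,0,0,42]]}}

```text
t: 11.45
eef_pos: [514.7, -131.4, 42.5]
tcp_rot: [3.139, -0.013, -3.03]
ft_force: [0.1, 0.3, -0.4]
opening: 0.424
```

```bash
python3 plan.py 513.3 -132.3 44 186.5 1;python3 -c "
from h import *
c=env.read_camera('side');u,v=map(int,proj(c,[510,-132,45]))
cv2.imwrite('pics/g.png',cv2.resize(c['img'][v-50:v+50,u-66:u+67],None,fx=6,fy=6,interpolation=2))"
```

```text
t 11.45 pos [ 514.7 -131.4   42.5] rot [ 179.8   -0.8 -173.6] F [ 0.1  0.3 -0.4]
[0.0015, -0.0007, -0.0015, 0.0, 0.0, -0.1231]
```

View pics/g.png

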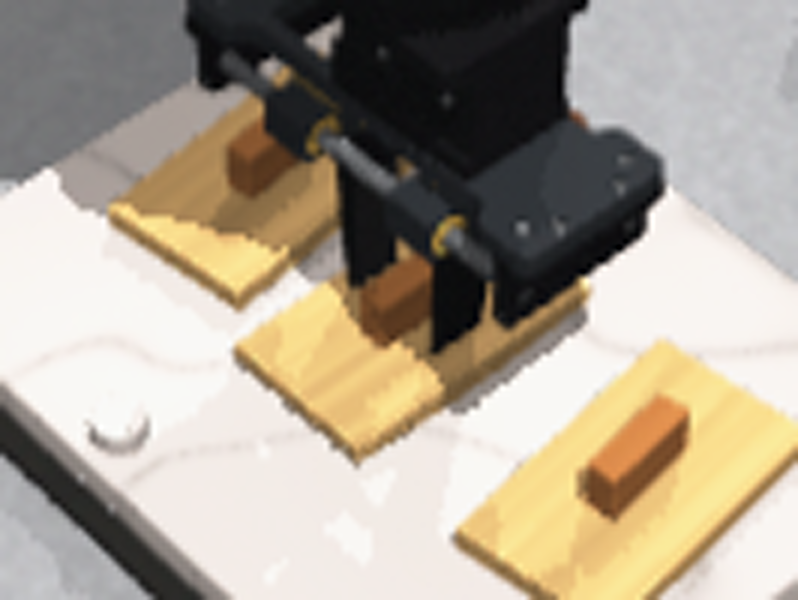

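The handle (≈(395,300)) sits between the two fingers. Levelling slightly, raising 1.5 mm and closing.

Call:
{"method": "servo_tool", "body": {"plan": [[0,0,-0.0015,0,-0.7,0,42],[0,0,0,0,0,0,42],[0,0,0,0,0,0,20],[0,0,0,0,0,0,5],[0,0,0,0,0,0,0],[0,0,0,0,0,0,0],[0,0,0,0,0,0,0],[0,0,0,0,0,0,0]]}}

```text
t: 12.17
eef_pos: [515.5, -131.8, 46.2]
tcp_rot: [3.14, 0.003, -3.03]
ft_force: [-0.5, -0.4, -1.3]
opening: 0.145
```

Gripped (13.8 mm, the handle's width). Lift straight up.

Call:
{"method": "servo_tool", "body": {"plan": [[0,0,-0.004,0,0,0,0],[0,0,-0.008,0,0,0,0],[0,0,-0.015,0,0,0,0],[0,0,-0.02,0,0,0,0],[0,0,-0.02,0,0,0,0],[0,0,-0.015,0,0,0,0],[0,0,-0.005,0,0,0,0],[0,0,0,0,0,0,0]]}}

```text
t: 12.83
eef_pos: [514.4, -131.6, 139.4]
tcp_rot: [3.139, 0.002, -3.03]
ft_force: [0.0, 0.2, -1.9]
opening: 0.143
```

```bash
python3 - <<'E'
from h import *
c=env.read_camera("top");h=cv2.cvtColor(c["img"],cv2.COLOR_BGR2HSV)
m=cv2.inRange(h,(5,75,40),(30,255,255));m[:,:185]=0;m[:,245:]=0;m[:195]=0;m[285:]=0
for r in rect(c,m,30,300):print("tray@30",*r)
E
python3 plan.py 480.5 279 125 188 18
```

```text
tray@30 [213. 241.] [480.8 280.2] 178.0 122.6 8.1
t 12.88 pos [ 514.3 -131.5  138.9] rot [ 1.799e+02  1.000e-01 -1.736e+02] F [-0.2 -0.7 -1. ]
[-0.0007, 0.0229, 0.0008, 0.0, 0.0, -0.0902]
[-0.0007, 0.0229, 0.0008, 0.0, 0.0, -0.0902]
[-0.0007, 0.0229, 0.0008, 0.0, 0.0, -0.0902]
[-0.0008, 0.0229, 0.0008, 0.0, 0.0, -0.0902]
[-0.0008, 0.0229, 0.0008, 0.0, 0.0, -0.0902]
[-0.0008, 0.0229, 0.0008, 0.0, 0.0, -0.0902]
[-0.0009, 0.0229, 0.0008, 0.0, 0.0, -0.0902]
[-0.0009, 0.0229, 0.0008, 0.0, 0.0, -0.0902]
[-0.001, 0.0229, 0.0008, 0.0, 0.0, -0.0902]
[-0.001, 0.0229, 0.0008, 0.0, 0.0, -0.0902]
[-0.001, 0.0229, 0.0008, 0.0, 0.0, -0.0902]
[-0.0011, 0.0229, 0.0008, 0.0, 0.0, -0.0902]
[-0.0011, 0.0229, 0.0008, 0.0, 0.0, -0.0902]
[-0.0011, 0.0229, 0.0008, 0.0, 0.0, -0.0902]
[-0.0012, 0.0229, 0.0008, 0.0, 0.0, -0.0902]
[-0.0012, 0.0229, 0.0008, 0.0, 0.0, -0.0902]
[-0.0012, 0.0229, 0.0008, 0.0, 0.0, -0.0902]
[-0.0013, 0.0228, 0.0008, 0.0, 0.0, -0.0902]
```

Call:
{"method": "servo_tool", "body": {"plan": [[0,0.006,0,0,0,0,0],[-0.001,0.014,0,0,0,-0.1,0],[-0.001,0.02,0,0,0,-0.1,0],[-0.001,0.022,0,0,0,-0.1,0],[-0.001,0.024,0,0,0,-0.1,0],[-0.001,0.024,0,0,0,-0.1,0],[-0.001,0.024,0,0,0,-0.1,0],[-0.001,0.024,0,0,0,-0.1,0]]}}

```text
t: 13.55
eef_pos: [498.4, 35.3, 132.8]
tcp_rot: [3.136, -0.009, -3.023]
ft_force: [0.2, 0.3, -1.9]
opening: 0.146
```

Call:
{"method": "servo_tool", "body": {"plan": [[-0.001,0.024,0.001,0,0,-0.1,0],[-0.001,0.024,0.001,0,0,-0.1,0],[-0.001,0.024,0.001,0,0,-0.1,0],[-0.001,0.024,0.001,0,0,-0.1,0],[-0.001,0.024,0.001,0,0,-0.1,0],[-0.001,0.024,0.001,0,0,-0.1,0],[-0.001,0.022,0.001,0,0,-0.1,0],[-0.001,0.02,0.001,0,0,-0.1,0]]}}

```text
t: 14.22
eef_pos: [472.1, 238.0, 118.3]
tcp_rot: [3.135, -0.024, -3.005]
ft_force: [-0.4, -0.6, -1.0]
opening: 0.145
```

```bash
python3 plan.py 480.8 279.5 120 188 6
```

```text
t 14.22 pos [472.1 238.  118.3] rot [ 179.6   -1.4 -172.2] F [-0.4 -0.6 -1. ]
[-0.0024, 0.0067, -0.0003, 0.0, 0.0, -0.0257]
[-0.0024, 0.0067, -0.0003, 0.0, 0.0, -0.0257]
[-0.0024, 0.0067, -0.0003, 0.0, 0.0, -0.0257]
[-0.0024, 0.0067, -0.0003, 0.0, 0.0, -0.0257]
[-0.0024, 0.0067, -0.0003, 0.0, 0.0, -0.0257]
[-0.0024, 0.0067, -0.0003, 0.0, 0.0, -0.0257]
```

Call:
{"method": "servo_tool", "body": {"plan": [[-0.003,0.01,0,0,-0.4,0,0],[-0.003,0.008,0,0,-0.5,0,0],[-0.003,0.007,0,0,-0.3,0,0],[-0.002,0.004,0,0,0,0,0],[-0.001,0.002,0,0,0,0,0],[0,0,0,0,0,0,0],[0,0,0,0,0,0,0],[0,0,0,0,0,0,0]]}}

```text
t: 14.88
eef_pos: [477.2, 275.1, 115.3]
tcp_rot: [3.137, -0.006, -3.002]
ft_force: [0.4, 0.6, -0.8]
opening: 0.15
```

```bash
python3 plan.py 480.8 279.5 60 188 5; python3 -c "
from h import *
c=env.read_camera('side');u,v=map(int,proj(c,[480,280,50]))
cv2.imwrite('pics/t.png',cv2.resize(c['img'][v-60:v+60,u-80:u+80],None,fx=5,fy=5,interpolation=2))"
```

```text
t 14.88 pos [477.2 275.1 115.3] rot [ 179.7   -0.4 -172. ] F [ 0.4  0.6 -0.8]
[-0.0008, 0.0008, 0.0111, 0.0, 0.0, 0.0047]
[-0.0008, 0.0008, 0.0111, 0.0, 0.0, 0.0047]
[-0.0008, 0.0008, 0.0111, 0.0, 0.0, 0.0047]
[-0.0008, 0.0008, 0.0111, 0.0, 0.0, 0.0047]
[-0.0008, 0.0008, 0.0111, 0.0, 0.0, 0.0047]
```

View pics/t.png

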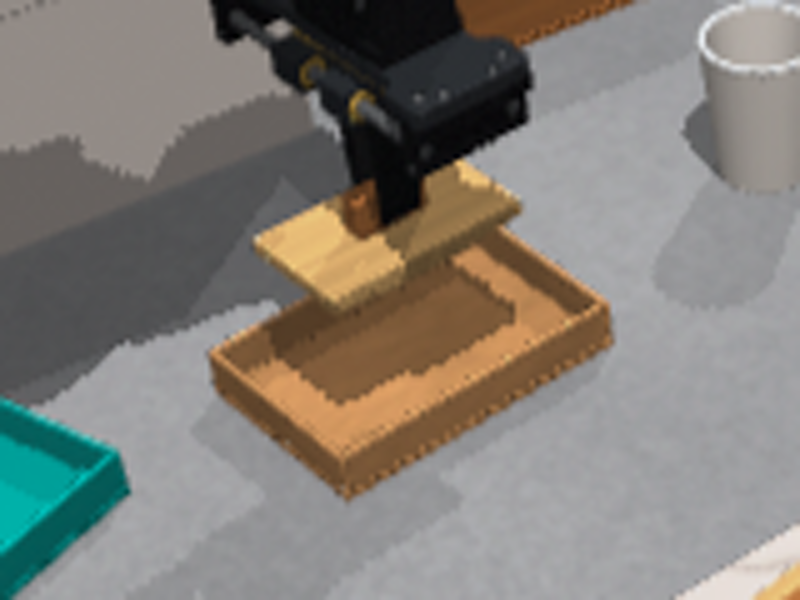

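The lid hangs level over the cardboard tray. Lowering.

Call:
{"method": "servo_tool", "body": {"plan": [[-0.001,0.001,0.006,0,0,0,0],[-0.001,0.001,0.012,0,0,0,0],[-0.001,0.001,0.015,0,0,0,0],[-0.001,0.001,0.015,0,0,0,0],[0,0,0.014,0,0,0,0],[0,0,0.01,0,0,0,0],[0,0,0.003,0,0,0,0],[0,0,0,0,0,0,0]]}}

```text
t: 15.6
eef_pos: [481.7, 278.0, 36.3]
tcp_rot: [3.136, -0.004, -3.006]
ft_force: [0.1, -0.3, -0.4]
opening: 0.142
```

```bash
python3 plan.py 480.8 279.5 26 188 4
```

```text
t 15.6 pos [481.7 278.   36.3] rot [ 179.7   -0.2 -172.2] F [ 0.1 -0.3 -0.4]
[0.0002, 0.0004, 0.0026, 0.0, 0.0, -0.0534]
[0.0002, 0.0004, 0.0026, 0.0, 0.0, -0.0534]
[0.0002, 0.0004, 0.0026, 0.0, 0.0, -0.0534]
[0.0002, 0.0004, 0.0026, 0.0, 0.0, -0.0534]
```

Call:
{"method": "servo_tool", "body": {"plan": [[0,0,0.004,0,0,0,0],[0,0,0.003,0,0,0,0],[0,0,0.002,0,0,0,0],[0,0,0.001,0,0,0,0],[0,0,0,0,0,0,0],[0,0,0,0,0,0,0]]}}

```text
t: 16.1
eef_pos: [482.7, 278.3, 27.2]
tcp_rot: [3.135, -0.001, -3.006]
ft_force: [0.9, -0.2, -1.2]
opening: 0.146
```

Call:
{"method": "servo_tool", "body": {"plan": [[0,0,0.001,0,0,0,0],[0,0,0.001,0,0,0,0],[0,0,0,0,0,0,0]]}}

```text
t: 16.35
eef_pos: [483.0, 278.5, 25.7]
tcp_rot: [3.135, 0.0, -3.006]
ft_force: [0.3, -0.5, -0.6]
opening: 0.143
```

Call:
{"method": "servo_tool", "body": {"plan": [[0,0,0.001,0,0,0,0],[0,0,0.001,0,0,0,0],[0,0,0,0,0,0,0]]}}

```text
t: 16.6
eef_pos: [483.0, 278.5, 23.6]
tcp_rot: [3.135, 0.0, -3.006]
ft_force: [0.3, -0.3, -0.6]
opening: 0.145
```

Call:
{"method": "servo_tool", "body": {"plan": [[0,0,0.001,0,0,0,0],[0,0,0,0,0,0,0]]}}

```text
t: 16.77
eef_pos: [483.0, 278.6, 22.5]
tcp_rot: [3.135, 0.0, -3.006]
ft_force: [-0.3, -0.2, -0.6]
opening: 0.147
```

Call:
{"method": "servo_tool", "body": {"plan": [[0,0,0.001,0,0,0,0],[0,0,0,0,0,0,0]]}}

```text
t: 16.93
eef_pos: [483.1, 278.8, 22.4]
tcp_rot: [3.135, 0.001, -3.006]
ft_force: [-0.2, -0.1, -0.3]
opening: 0.143
```

Call:
{"method": "servo_tool", "body": {"plan": [[0,0,0.0007,0,0,0,0],[0,0,0,0,0,0,0]]}}

```text
t: 17.1
eef_pos: [483.3, 279.0, 22.3]
tcp_rot: [3.134, 0.002, -3.006]
ft_force: [0.8, -0.2, 0.5]
opening: 0.146
```

Call:
{"method": "servo_tool", "body": {"plan": [[0,0,0.001,0,0,0,0],[0,0,0,0,0,0,0],[0,0,0,0,0,0,0]]}}

```text
t: 17.35
eef_pos: [483.4, 279.1, 22.4]
tcp_rot: [3.134, 0.003, -3.006]
ft_force: [-0.5, 0.2, -0.9]
opening: 0.148
```

Call:
{"method": "servo_tool", "body": {"plan": [[0,0,0.0015,0,0,0,0],[0,0,0,0,0,0,0]]}}

```text
t: 17.52
eef_pos: [483.6, 279.4, 22.4]
tcp_rot: [3.134, 0.004, -3.005]
ft_force: [0.4, -0.3, -1.7]
opening: 0.146
```

Call:
{"method": "servo_tool", "body": {"plan": [[0,0,0.0012,0,0,0,0],[0,0,0,0,0,0,0]]}}

```text
t: 17.68
eef_pos: [483.8, 279.6, 22.3]
tcp_rot: [3.133, 0.005, -3.005]
ft_force: [0.4, 0.2, -1.0]
opening: 0.147
```

```bash
python3 -c "
from h import *
s=env.state();print({k:np.round(v,3).tolist() for k,v in s.items()})
c=env.read_camera('side');u,v=map(int,proj(c,[480,280,30]))
cv2.imwrite('pics/t2.png',cv2.resize(c['img'][v-60:v+60,u-80:u+80],None,fx=5,fy=5,interpolation=2))"
```

```text
{'t': 17.683, 'joints': [0.403, 0.661, 1.892, 0.012, 0.582, -1.315], 'qvel': [0.001, -0.004, -0.002, 0.002, -0.0, 0.001], 'tau': [0.206, -61.076, -14.859, 0.073, -0.001, -0.01], 'eef_pos': [483.786, 279.586, 22.289], 'tcp_rot': [3.133, 0.005, -3.005], 'ft_force': [0.435, 0.237, -1.041], 'moment': [0.013, 0.003, -0.025], 'opening': 0.147}
```

View pics/t2.png

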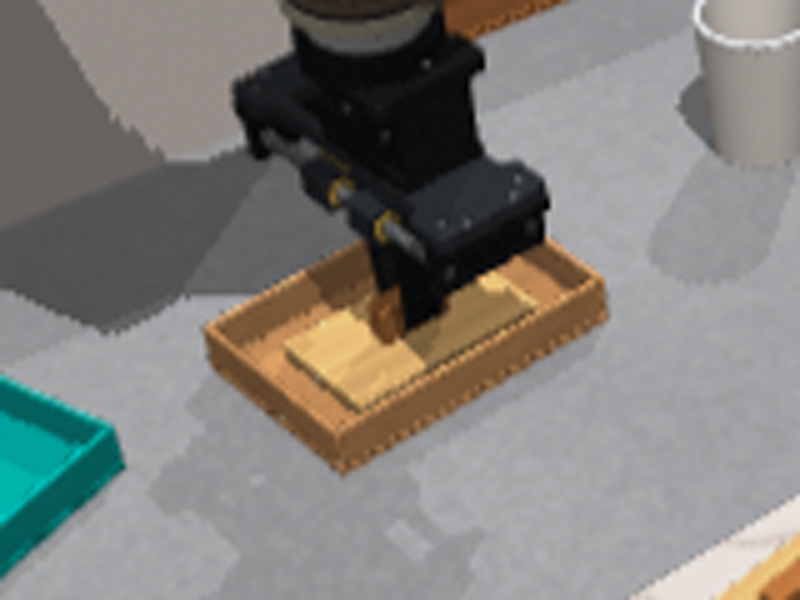

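The lid is low inside the tray with clear margins all round. The force does not show contact yet, so a slightly larger step, with levelling.

Call:
{"method": "servo_tool", "body": {"plan": [[0,0,0.002,0,0.3,0,0],[0,0,0,0,0,0,0]]}}

```text
t: 17.9
eef_pos: [484.5, 279.9, 22.1]
tcp_rot: [3.133, 0.002, -3.005]
ft_force: [0.9, 0.0, -2.5]
opening: 0.141
```

```bash
python3 -c "
from h import *
s=env.state();print({k:np.round(s[k],4).tolist() for k in ('joints','qvel','eef_pos','tcp_rot','ft_force','moment')})"
```

```text
{'joints': [0.4019, 0.6628, 1.8878, 0.0144, 0.5869, -1.3174], 'qvel': [0.002, -0.0145, -0.0001, -0.0033, -0.0023, 0.0042], 'eef_pos': [484.5304, 279.867, 22.1109], 'tcp_rot': [3.1328, 0.0019, -3.0051], 'ft_force': [0.9384, 0.0145, -2.5194], 'moment': [-0.021, 0.0291, 0.0035]}
```

Note that a hold row re-targets the measured pose, so against the stiff tray the force relaxes to zero. Checking with a single pressing row and no hold.

Call:
{"method": "servo_tool", "body": {"plan": [[0,0,0.001,0,0,0,0]]}}

```text
t: 17.98
eef_pos: [484.7, 280.1, 21.7]
tcp_rot: [3.132, 0.003, -3.005]
ft_force: [-6.3, -2.5, 27.7]
opening: 0.144
```

Contact is confirmed: the force jumps with the press and the lid rests on the tray floor. Relax, open, and lift straight off.

Call:
{"method": "servo_tool", "body": {"plan": [[0,0,0,0,0,0,0],[0,0,0,0,0,0,0],[0,0,0,0,0,0,20],[0,0,0,0,0,0,30],[0,0,0,0,0,0,40],[0,0,0,0,0,0,40],[0,0,0,0,0,0,40],[0,0,0,0,0,0,40]]}}

```text
t: 18.65
eef_pos: [484.5, 279.8, 19.9]
tcp_rot: [3.133, 0.001, -3.005]
ft_force: [0.0, 0.4, -0.7]
opening: 0.397
```

Call:
{"method": "servo_tool", "body": {"plan": [[0,0,-0.003,0,0,0,40],[0,0,-0.01,0,0,0,40],[0,0,-0.02,0,0,0,40],[0,0,-0.03,0,0,0,40],[0,0,-0.035,0,0,0,40],[0,0,-0.035,0,0,0,40],[0,0,-0.02,0,0,0,40],[0,0,0,0,0,0,40]]}}

```text
t: 19.32
eef_pos: [483.5, 277.9, 182.9]
tcp_rot: [3.134, -0.002, -3.005]
ft_force: [-0.5, 0.8, -0.6]
opening: 0.397
```

```bash
python3 -c "
from h import *
c=env.read_camera('side');cv2.imwrite('pics/end.png',c['img']);h=cv2.cvtColor(c['img'],cv2.COLOR_BGR2HSV)
m=cv2.inRange(h,(5,75,60),(30,255,255));m[:, :245]=0;m[:,410:]=0;m[:215]=0;m[365:]=0
for r in rect(c,m,40,200):print(*r)
"; python3 corner.py
```

```text
[372. 300.] [ 529.3 -246.8] 125.7 72.7 13.1
[313. 248.] [515.2 -42.8] 125.4 75.8 12.6
start ('B', [0, 0, 0, 0, 0, 0, 278, 279, 280, 281, 281, 282, 283, 284, 285, 286, 287, 287, 288, 289, 290, 290, 292, 293, 293, 294, 295, 294, 294, 293, 293, 292, 292, 291, 290, 290, 289, 288, 287, 287, 286, 285, 285, 284, 283]) ('C', [0, 0, 0, 309, 310, 311, 311, 312, 313, 313, 314, 315, 315, 316, 317, 318, 318, 319, 320, 320, 321, 322, 322, 323, 324])
now ('B', [0, 0, 0, 0, 0, 0, 0, 0, 0, 0, 0, 0, 0, 0, 0, 0, 0, 0, 0, 0, 0, 0, 0, 0, 0, 0, 0, 0, 0, 0, 0, 0, 0, 0, 0, 0, 0, 0, 0, 0, 0, 0, 0, 0, 0]) ('C', [0, 0, 0, 309, 310, 311, 311, 312, 313, 313, 314, 315, 315, 316, 317, 318, 318, 319, 320, 320, 321, 322, 322, 323, 324])
```

View pics/end.png

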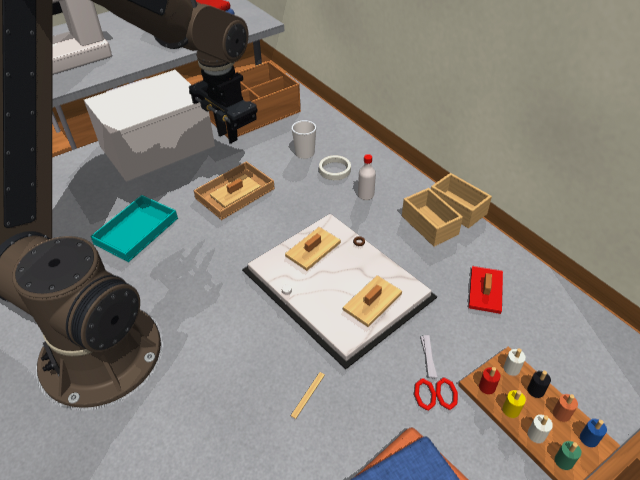

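The lid lies flat in the cardboard tray with its handle up, at about (234,188). The other two lids, at (313,248) and (372,300), have not moved, and everything else is in place. Handing in.

```bash
python3 -c "
from cell import env
print(env.job_done(), env.state()['t'])"
```

```text
the job is handed in; nothing more can be done
the job is handed in; nothing more can be done
```

The middle lid is the bowed one. It now lies handle up in the cardboard tray, and I handed the job in at about 19.5 s.

- **Left lid:** I pressed only its near end. It was stiff at once (6 N at z 39.6 mm, nominal top 40 mm), so I ruled it out without pressing the far end.
- **Middle lid:** Both ends went down about 2 mm under less than 1 N, then met the slab at about 5 N. While I pressed the far end, the near corner rose about 1 px in the side view. It came back exactly when I let go.
- **Right lid:** I did not press it, since the bowed one was already found.
- **Placing:** I lowered the lid until it rested on the tray floor, then opened the gripper and lifted clear.
- **Last checks:** The final picture shows the lid flat inside the tray. The other two lids are within 0.1 mm of their starting measurements. The small items look unmoved in that picture, though I did not measure them. The gripper was clear, about 180 mm up.

**Higher press in the tray:** Hold rows let the force relax against the stiff tray, so I missed the first contact with the floor. I pressed a few extra small steps, and the last one briefly read about 28 N at the wrist. That is under the 40 N and 120 N limits. It is above 20 N, but the 20 N limit is stated for the slab; the presses I read there were about 6 N or less.

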